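Twist the toothbrush tumbler home in its canted suction holder

TASK

Put the white ceramic toothbrush tumbler back into its slanting suction-foot holder on the glass shelf: twist it down through the snug rubber grips until it sits fully home on the holder's floor, then let go. Leave the other toiletries where they are.

Things in the scene. Friction and masses are not known exactly. Their poses are not given: they have to be found in the camera images.
- tumbler_center (a point): Centre of the tumbler, half-way up its axis: a straight round open cup of white ceramic, 62 mm diameter, 110 mm high, walls 4 mm, 0.18 to 0.34 kg, a thin blue band near the rim, a rounded foot. z points from foot to rim. It starts upright on the glass. Its lowest 42 mm go into the holder, so grip it across its diameter in the upper half, 75 to 90 mm above the foot.
- tumbler_foot (a point): Centre of the underside of the tumbler, 55 mm below its centre along its axis; same axes.
- dock: The holder's white suction foot, 92 mm diameter, on a black sucker stuck to the glass (it does not move), with a blue locking lever at the back. Origin at the centre of its underside, z up. A short chrome neck carries the sleeve, which leans 25 degrees from vertical towards the foot's -x: towards the robot, up to 0.4 rad to either side.
- sleeve_floor (a point): Centre of the holder's inner floor, on which the tumbler's foot must rest, 58 mm above the glass. z points up the sleeve's axis, out of the mouth (25 degrees from vertical). The sleeve is grey plastic, 46 mm tall, bore 67 mm, with four small bulges outside.
- sleeve: Same axes as sleeve_floor, origin 4 mm below it. Four sprung rubber grips in the bore, 6 to 35 mm above the floor, narrow it to 60.6 mm and yield outwards to let the 62 mm tumbler pass. Pushed straight down this takes 20 to 40 N, more when faster; while the tumbler is turned about its axis (one way or to and fro) 8 to 15 N will do. A grip of 25 N or more on the tumbler holds.
- sleeve_mouth (a point): Centre of the sleeve's mouth, 42 mm above its floor along the axis; same axes. The mouth is flared as a lead-in to 76 mm inside, 84 mm outside. It lies about 146 mm above the table.
- caddy: Bystander: round pale green plastic caddy with a hinged cream lid (shut), 110 mm diameter, 82 mm tall. Origin at the centre of its underside.
- steel_mirror: Bystander: steel hand mirror lying flat near the front edge of the glass, 212 mm long, 90 mm wide, 6 mm thick. Origin near its middle, on the underside; its length runs along y.
- hair_clip: Bystander: blue plastic hair clip, 70 x 38 x 41 mm. Origin at the centre of its underside.
- nail_brush: Bystander: wooden nail brush, 70 x 38 x 28 mm. Origin at the centre of its underside.
- shampoo: Bystander: amber shampoo bottle at the back corner of the glass, 56 mm diameter, 150 mm tall. Origin at the centre of its underside.
- pump_bottle: Bystander: white pump bottle on the tiles to the right, 72 mm diameter, 200 mm tall. Origin at the centre of its underside.
- soap: Bystander: bar of soap lying in a white dish on the tiles to the left, 55 x 85 x 26 mm. Origin at the centre of its underside.
- shelf_top (a point): A point on the top of the transparent corner shelf, near its middle: a quarter round of glass 8 mm thick on chrome feet, its top 50 mm above the table; fixed.
Mind the look-alikes: they are no part of the job. What is shaped like the part that bears tumbler_center but green is not meant.

How it is judged:
On the way:
1. the tumbler, in line with the sleeve and its foot between the grips but not yet on the floor, is being turned about its axis (faster than 0.12 rad/s for 0.3 s) (z of tumbler_foot in the frame of sleeve_floor between 0.004 and 0.036 m and angle between the z axis of tumbler_foot and the z axis of sleeve_floor, either way round below 0.12 rad and distance between tumbler_foot and sleeve_floor below 0.04 m and angular speed of tumbler above 0.12 rad/s), for 0.3 s.
At the end, for the whole second after the job is handed in: The tumbler's foot rests on the floor of the sleeve: no more than 3 mm above it and 6 mm from its centre, its axis within 0.08 rad of the sleeve's, released and at rest (z of tumbler_foot in the frame of sleeve_floor below 0.003 m and distance between tumbler_foot and sleeve_floor below 0.006 m and angle between the z axis of tumbler_foot and the z axis of sleeve_floor, either way round below 0.08 rad and linear speed of tumbler below 0.02 m/s); the robot touches nothing.
It fails at once if a bystander is moved more than 30 mm (distance of any of caddy, steel_mirror, hair_clip, nail_brush, shampoo, pump_bottle, soap from where it was at the start of the episode above 0.03 m).
It also fails if it takes over 48 s, if anything falls off the work surface, if the arm or the gripper's body presses on something with over 40 N, if the wrist force passes 120 N, or if a joint passes its speed limit or range.

ROBOT

A 6-joint arm with a two-finger parallel gripper is mounted at the origin on the work surface. World frame = base frame: x ahead of the robot, y to its left, z up, the work surface at z = 0. Lengths are in m, angles in rad, forces in N, time in s.
With the tool pointing down it reaches from about 0.4 to 0.825 m from the base axis. Payload 7 kg.
Tool frame: the origin (TCP) lies midway between the tips of the shut fingers; the grasp point (between the pads) lies 19 mm behind it (arm.grip_point_offset is the distance from the TCP to the grasp point, in m); z points along the fingers, y is the line along which they close (so a half turn about z gives the same grasp; the last joint's range is limited). The gripper opens to 88 mm and grips with 3 to 60 N. Pads are 19 mm wide; open, the fingers measure 130 mm over their backs; the gripper's body (78 mm by 193 mm) begins 47 mm behind the grasp point.
Start: joints at [-0.976, 0.359, 0.012, 0, -1.224, -0.288], TCP at [0.204, -0.643, 0.227] pointing down, gripper open.
Joint ranges: [-3.07, 3.07], [-1.43, 2.12], [-1.02, 1.25], [-3.03, 1.67], [-3.05, -0], [-3.03, 3.03]. Speed limits (rad/s): [2.39, 2.39, 3.01, 3.14, 3.14, 3.14].

INTERFACE

Orientations are given as a unit quaternion [w, x, y, z].
In Python, from rig import arm gives the robot as it stands. Calls block until the motion is done:
- arm.movep(position, orientation): joint-space move of the TCP to a pose.
- arm.move_linear(position, frame=None, max_speed=0.15, stop_force=None): straight line of the TCP; frame=None keeps the orientation; max_speed is the mean speed in m/s. With stop_force (N) it stops when the force on the tool has changed by that much, and returns True; else False.
- arm.move_joints(angles): joint-space move.
- arm.grip(opening): opening from 0.0 (shut) to 1.0 (fully open); the grip force is fixed at half the most; returns when the fingers have stopped.
- arm.wait(seconds).
- arm.inverse_kinematics(position, orientation): joint angles nearest the present ones, or None.
- arm.read_state(): the state.
- arm.grab_frame(name): name is "side" or "top"; returns a dict with "frame" (384x512x3 uint8, red, green, blue), "z_map" (384x512 float32, m along the optical axis (not along the pixel's ray), 0 where there is no reading), "fovy" (degrees; the focal length in pixels is half the picture's height over the tangent of half this angle, whatever the lens; pixels are square), "cx", "cy" (the principal point, pixels), "k1" (the pictures are not rectified: a ray, as slopes to the right and down, at radius r is drawn at 1 + k1 r^2 times it, then the intrinsics apply), "view" (4x4, takes a point from world to camera coordinates). Camera axes: x right, y up, looking along -z (the intrinsics and any distortion apply to the point x, -y, -z); pixel columns grow to the right and rows downward; lengths in m; the calibration is good to about 2 mm. A picture is of the moment at which its call begins.
A pose or a line that the arm cannot do raises arm.MotionError and nothing moves.
- arm.close_job(): hands the job in; it is judged then, once.
The state is a dict: "clock": time; "joint_pos": joint angles; "qvel": joint speeds; "joint_torque": joint torques, N m; "tcp_pos": TCP position; "tool_rot": TCP orientation; "force": force on the tool from outside, world axes, zero at the start; "torque": the same for the moment, N m; "gripper_width": opening from 0.0 (shut) to 1.0 (fully open); "grip_force": force on a finger pad.
Only numpy, scipy, OpenCV 4.12 (cv2) and the standard library are available. Lean on these libraries where they do the work, as an engineer would, in place of code of your own. Each camera call takes 0.05 s, during which the arm holds its last target. There are 200 camera calls.

## Working session

There is one attempt and no reset: what is moved stays moved. The work goes in short steps, each a Python script; the robot and the scene stay as the last script left them, time stands still between calls to the robot, and variables do not carry over. Pictures are saved under pics/ and viewed, at most 10 in all, crops included, and the job is handed in when it is done.

```bash
mkdir -p pics; ls; cat > h.py <<'E'
import numpy as np, cv2
from rig import arm
def grab(n):
    f=arm.grab_frame(n); return f
def cam(f):
    F=f["frame"].shape[0]/2/np.tan(np.radians(f["fovy"])/2)
    K=np.array([[F,0,f["cx"]],[0,F,f["cy"]],[0,0,1]]); return K,np.array([f["k1"],0,0,0,0],float),np.array(f["view"])
def rays(f,uv):
    K,D,V=cam(f); p=cv2.undistortPoints(np.array(uv,float).reshape(-1,1,2),K,D)[:,0]
    d=np.c_[p[:,0],-p[:,1],-np.ones(len(p))]; R=V[:3,:3]
    return -R.T@V[:3,3], d@R
def cloud(f):
    h,w=f["z_map"].shape; v,u=np.mgrid[:h,:w]
    o,d=rays(f,np.c_[u.ravel(),v.ravel()]); return (o+d*f["z_map"].reshape(-1,1)).reshape(h,w,3)
def onplane(f,uv,z):
    o,d=rays(f,uv); return o+d*((z-o[2])/d[:,2])[:,None]
E
python3 - <<'E'
from h import *
for n in("side","top"):
    f=grab(n); cv2.imwrite(f"pics/{n}0.png",f["frame"][:,:,::-1]); np.savez(f"{n}0.npz",**f)
    print(n,f["fovy"],f["k1"],rays(f,[[256,192]]),(f["z_map"]>0).mean())
s=arm.read_state(); print({k:np.round(v,3).tolist() for k,v in s.items()},arm.grip_point_offset)
E
```

```text
pics
side 50.953537392925895 -0.10366287935199621 (array([0.1652717 , 1.01129855, 0.96915312]), array([[ 0.31083594, -0.72194207, -0.61843845]])) 0.9959716796875
top 47.95616048825549 -0.09650822423727122 (array([ 3.97389996e-01, -1.32313012e-03,  1.41347976e+00]), array([[ 1.10695146e-01,  7.13387753e-04, -9.93893174e-01]])) 0.9959513346354166
{'clock': 0.1, 'joint_pos': [-0.976, 0.359, 0.011, -0.0, -1.224, -0.288], 'qvel': [-0.0, -0.002, 0.002, 0.0, -0.001, 0.0], 'joint_torque': [-0.003, -58.416, 29.375, 7.016, 0.01, -0.0], 'tcp_pos': [0.204, -0.643, 0.226], 'tool_rot': [-0.0, -0.153, 0.988, 0.001], 'force': [0.097, -0.493, -0.717], 'torque': [0.051, 0.03, -0.007], 'grip_force': 0.0, 'gripper_width': 0.999} 0.0188
```

View pics/side0.png

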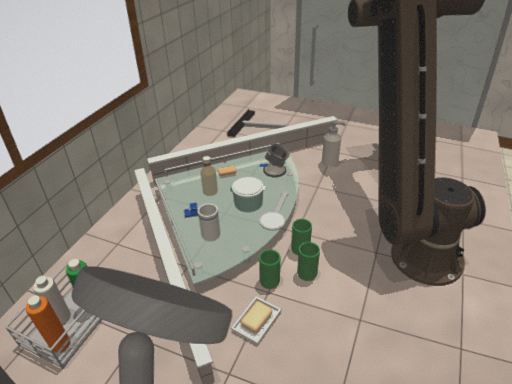

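View pics/top0.png

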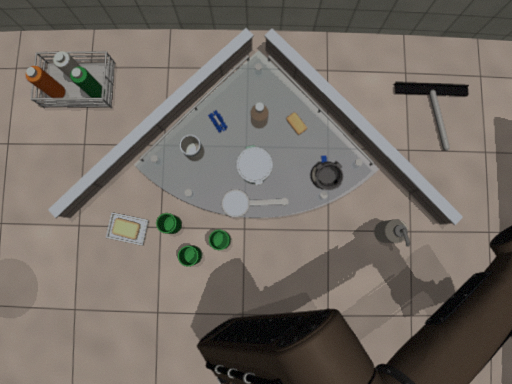

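Side view: tumbler at about (209,222), the holder with its dark sleeve at (276,160). Top view: tumbler (190,147), sleeve mouth (326,175), blue lever (324,158); the caddy is at (255,165), the mirror at (235,203)–(285,201).

```bash
python3 - <<'E'
from h import *
a=[]
for n,(u0,v0) in {"top":(296,145),"side":(246,132)}.items():
    f=np.load(n+"0.npz"); a.append(cv2.resize(f["frame"][v0:v0+60,u0:u0+60],(390,390),interpolation=cv2.INTER_CUBIC))
cv2.imwrite("pics/crop1.png",np.hstack(a)[:,:,::-1])
for n,b in {"top":(296,145,356,205),"side":(250,135,310,185)}.items():
    f=np.load(n+"0.npz"); P=cloud(f); I=f["frame"].astype(int)
    def box(b):
        u0,v0,u1,v1=b; return P[v0:v1,u0:u1].reshape(-1,3),I[v0:v1,u0:u1].reshape(-1,3)
    p,c=box(b)
    print(n,"holder z hist",np.histogram(p[:,2],np.arange(.03,.2,.01))[0])
    for z0,z1 in((.062,.085),(.11,.125),(.125,.14),(.14,.175)):
        m=(p[:,2]>z0)&(p[:,2]<z1)
        if m.sum()>3: 
            q=p[m]; (x,y),r=cv2.minEnclosingCircle(q[:,:2].astype(np.float32)); print(z0,m.sum(),q.mean(0).round(4),q.min(0).round(3),q.max(0).round(3),round(x,4),round(y,4),round(r,4))
    m=(c[:,2]>c[:,0]+60)&(c[:,2]>c[:,1]+40); print("lever",m.sum(),p[m].mean(0).round(4))
    p,c=box({"top":(176,132,206,162),"side":(192,200,226,246)}[n])
    m=(p[:,2]>.145)&(p[:,2]<.175); q=p[m]; (x,y),r=cv2.minEnclosingCircle(q[:,:2].astype(np.float32)); print("tumbler",m.sum(),q.mean(0).round(4),x,y,r,q.min(0).round(3),q.max(0).round(3))
    # other tall things for clearance
    p,c=box({"top":(230,140,275,190),"side":(225,175,270,215)}[n]); m=(p[:,2]>.12)&(p[:,2]<.16);print("caddy",p[m].mean(0).round(3))
    p,c=box({"top":(245,95,272,130),"side":(198,155,220,197)}[n]); m=(p[:,2]>.12)&(p[:,2]<.25);print("shampoo",p[m].mean(0).round(3),p[m].max(0).round(3))
E
```

```text
top holder z hist [   2 1519 1047   68   14    1   77  173   99  106   82   87   43   16
    0    0]
0.062 76 [ 0.6353 -0.2008  0.0675] [ 0.59  -0.312  0.062] [ 0.702 -0.177  0.083] 0.647 -0.2454 0.0849
0.11 146 [ 0.599  -0.2183  0.117 ] [ 0.557 -0.252  0.11 ] [ 0.641 -0.178  0.125] 0.5973 -0.2149 0.0475
0.125 141 [ 0.5849 -0.2219  0.1315] [ 0.553 -0.255  0.125] [ 0.64  -0.179  0.14 ] 0.6009 -0.2164 0.0485
0.14 146 [ 0.6147 -0.2181  0.1501] [ 0.575 -0.257  0.14 ] [ 0.638 -0.178  0.168] 0.6031 -0.2168 0.0445
lever 24 [ 0.6578 -0.2121  0.0724]
tumbler 125 [0.6749 0.1982 0.1563] 0.6758623123168945 0.19864173233509064 0.031443770974874496 [0.645 0.168 0.145] [0.705 0.229 0.165]
caddy [0.625 0.006 0.13 ]
shampoo [ 0.775 -0.006  0.162] [0.805 0.02  0.206]
side holder z hist [ 91 550 547 202 192 105  51 126  80 110 140  64  26   4   0   0]
0.062 424 [ 0.6576 -0.3081  0.0722] [ 0.568 -0.503  0.062] [ 0.761 -0.172  0.085] 0.5948 -0.3382 0.1672
0.11 126 [ 0.603  -0.2131  0.1178] [ 0.564 -0.35   0.11 ] [ 0.757 -0.029  0.125] 0.673 -0.1877 0.1797
0.125 204 [ 0.6034 -0.1444  0.1318] [ 0.558 -0.257  0.125] [ 0.645 -0.002  0.14 ] 0.6056 -0.1296 0.129
0.14 94 [ 0.6155 -0.2136  0.1481] [ 0.579 -0.257  0.14 ] [ 0.636 -0.175  0.165] 0.604 -0.2129 0.0453
lever 13 [ 0.6597 -0.2123  0.0688]
tumbler 182 [0.6791 0.2042 0.1542] 0.6807485222816467 0.20246103405952454 0.03298833966255188 [0.648 0.172 0.145] [0.71  0.234 0.163]
caddy [0.626 0.017 0.13 ]
shampoo [0.782 0.009 0.156] [0.811 0.028 0.204]
```

View pics/crop1.png

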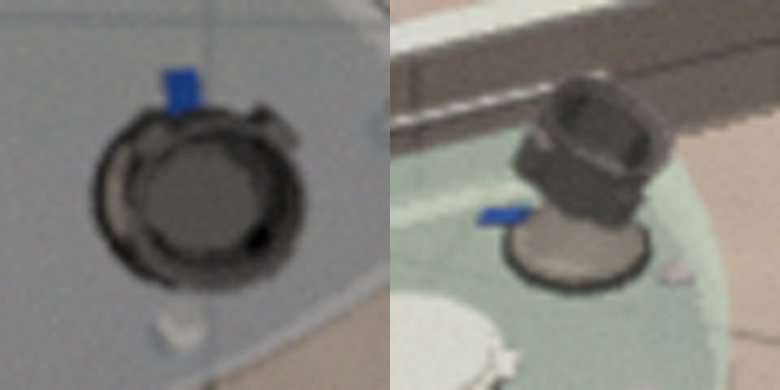

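The crop shows the holder in both views: in the top view the sleeve floor disc is at about (327,175), the mouth at (329,175) and the lever at (324,159); in the side view the foot disc is centred at about (275,169). The sleeve leans towards the robot and to the right. The flat floor disc is visible from above, so a depth plane fit there gives the axis directly.

```bash
python3 - <<'E'
from h import *
f=np.load("top0.npz"); P=cloud(f)
v,u=np.mgrid[:384,:512]
for r in(5,6.5,8):
    q=P[np.hypot(u-327.2,v-174.7)<r]; 
    for _ in range(3):
        c,res=np.linalg.lstsq(np.c_[q[:,:2],np.ones(len(q))],q[:,2],rcond=None)[:2]
        e=q[:,2]-np.c_[q[:,:2],np.ones(len(q))]@c; q=q[abs(e)<2.5*e.std()+1e-4]
    n=np.array([-c[0],-c[1],1]);n/=np.linalg.norm(n)
    print(r,len(q),n.round(3),"tilt",np.degrees(np.arccos(n[2])).round(1),"psi",np.arctan2(-n[1],-n[0]).round(3),q.mean(0).round(4),e.std().round(4))
print("lever",onplane(f,[[324,159.2]],.07),"floor",onplane(f,[[327.2,174.7]],.108),"mouth",onplane(f,[[329.5,175.5]],.146))
g=np.load("side0.npz"); print("foot side",onplane(g,[[274.9,169.4]],.055))
# rim: band-sliced extreme points, plane with the tilt fixed
Q=P[145:205,296:356].reshape(-1,3)
R=Q[(Q[:,2]>.112)&(Q[:,2]<.175)]
for psi in np.arange(-.4,.81,.1):
    n=np.array([-np.sin(.4363)*np.cos(psi),-np.sin(.4363)*np.sin(psi),np.cos(.4363)])
    h=R@n; t=np.percentile(h,90); m=h>t-.006; q=R[m]; ex=np.array([n[2],0,-n[0]]);ex/=np.linalg.norm(ex); ey=np.cross(n,ex)
    (x,y),r=cv2.minEnclosingCircle(np.c_[q@ex,q@ey].astype(np.float32))
    print(round(psi,2),m.sum(),"h",t.round(4),"rad",round(r,4),"centre",(x*ex+y*ey+t*n).round(4))
E
```

```text
5 76 [-0.334 -0.098  0.938] tilt 20.4 psi 0.284 [ 0.6014 -0.2186  0.1039] 0.0027
6.5 129 [-0.356 -0.033  0.934] tilt 20.9 psi 0.093 [ 0.601  -0.2185  0.1039] 0.0026
8 196 [-0.395 -0.034  0.918] tilt 23.3 psi 0.085 [ 0.601  -0.2188  0.1038] 0.0027
lever [[ 0.65583919 -0.21395036  0.07      ]] floor [[ 0.60041282 -0.21776987  0.108     ]] mouth [[ 0.59223585 -0.2183593   0.146     ]]
foot side [[ 0.6096951  -0.21575943  0.055     ]]
-0.4 98 h -0.1316 rad 0.0445 centre [ 0.5912 -0.2118  0.1472]
-0.3 109 h -0.1321 rad 0.0441 centre [ 0.5905 -0.2127  0.1466]
-0.2 122 h -0.1299 rad 0.044 centre [ 0.5907 -0.213   0.1463]
-0.1 133 h -0.1249 rad 0.0439 centre [ 0.5908 -0.2133  0.1462]
-0.0 148 h -0.1173 rad 0.042 centre [ 0.5902 -0.2161  0.1458]
0.1 149 h -0.1067 rad 0.042 centre [ 0.5901 -0.2162  0.146 ]
0.2 148 h -0.0936 rad 0.0421 centre [ 0.5902 -0.2163  0.1464]
0.3 141 h -0.0779 rad 0.0444 centre [ 0.5883 -0.2179  0.1461]
0.4 129 h -0.0601 rad 0.0445 centre [ 0.5888 -0.2185  0.1469]
0.5 114 h -0.0401 rad 0.0446 centre [ 0.5895 -0.2194  0.1479]
0.6 105 h -0.0182 rad 0.0446 centre [ 0.5893 -0.2198  0.1489]
0.7 103 h 0.0052 rad 0.0449 centre [ 0.5919 -0.2219  0.1502]
0.8 100 h 0.0299 rad 0.0408 centre [ 0.5927 -0.2292  0.1489]
```

```bash
cat >> h.py <<'E'
from scipy.spatial.transform import Rotation as Ro
PSI=.08; T=np.radians(25)
def axis(psi=PSI): return np.array([-np.sin(T)*np.cos(psi),-np.sin(T)*np.sin(psi),np.cos(T)])
M=np.array([.591,-.217,.1461])
def quat(n,yaw):
    """tool z=-n; tool y = horizontal-ish dir at angle yaw from world y, about n"""
    z=-n; y=np.array([0,1.,0]); y-=y@z*z; y/=np.linalg.norm(y)
    R=Ro.from_rotvec(n*yaw)*Ro.from_matrix(np.c_[np.cross(y,z),y,z]); q=R.as_quat(); return q[[3,0,1,2]].tolist()
UP=np.array([0,0,1.])
def tcp_for_foot(foot,n,g=.083): return np.array(foot)+n*(g-arm.grip_point_offset)
E
python3 - <<'E'
from h import *
fl=M-.042*axis()
for yaw in np.arange(-1.5,1.7,.5):
    r=[arm.inverse_kinematics(p.tolist(),q) for p,q in((np.array([.677,.2,.38]),quat(UP,yaw)),(tcp_for_foot([.677,.2,.05],UP),quat(UP,yaw)),(tcp_for_foot(fl+.12*axis(),axis()),quat(axis(),yaw)),(tcp_for_foot(fl,axis()),quat(axis(),yaw)))]
    print(round(yaw,1),*[None if x is None else np.round(x,2).tolist() for x in r])
P=cloud(np.load("top0.npz")); 
for c in((.677,.2),(.6,-.215)):
    m=np.hypot(P[...,0]-c[0],P[...,1]-c[1]); print([P[(m>a)&(m<a+.03)&(P[...,2]<.4)][:,2].max().round(3) for a in(.045,.075,.1,.13,.16)])
E
```

```text
-1.5 [0.56, 0.37, 0.36, 0.0, -1.57, 2.65] [0.56, 0.49, -0.05, 0.0, -1.03, 2.65] [-0.11, -0.05, -0.41, -0.12, -0.79, -2.89] [-0.09, 0.13, -0.48, -0.14, -0.54, -2.86]
-1.0 None None [-0.11, -0.05, -0.41, -0.12, -0.79, -2.39] [-0.09, 0.13, -0.48, -0.14, -0.54, -2.36]
-0.5 [0.56, 0.37, 0.36, 0.0, -1.57, -2.63] [0.56, 0.49, -0.05, 0.0, -1.03, -2.63] [-0.11, -0.05, -0.41, -0.12, -0.79, -1.89] [-0.09, 0.13, -0.48, -0.14, -0.54, -1.86]
0.0 [0.56, 0.37, 0.36, 0.0, -1.57, -2.13] [0.56, 0.49, -0.05, 0.0, -1.03, -2.13] [-0.11, -0.05, -0.41, -0.12, -0.79, -1.39] [-0.09, 0.13, -0.48, -0.14, -0.54, -1.36]
0.5 [0.56, 0.37, 0.36, 0.0, -1.57, -1.63] [0.56, 0.49, -0.05, 0.0, -1.03, -1.63] [-0.11, -0.05, -0.41, -0.12, -0.79, -0.89] [-0.09, 0.13, -0.48, -0.14, -0.54, -0.86]
1.0 [0.56, 0.37, 0.36, 0.0, -1.57, -1.13] [0.56, 0.49, -0.05, 0.0, -1.03, -1.13] [-0.11, -0.05, -0.41, -0.12, -0.79, -0.39] [-0.09, 0.13, -0.48, -0.14, -0.54, -0.36]
1.5 [0.56, 0.37, 0.36, 0.0, -1.57, -0.63] [0.56, 0.49, -0.05, 0.0, -1.03, -0.63] [-0.11, -0.05, -0.41, -0.12, -0.79, 0.11] [-0.09, 0.13, -0.48, -0.14, -0.54, 0.14]
[np.float64(0.06), np.float64(0.099), np.float64(0.099), np.float64(0.136), np.float64(0.137)]
[np.float64(0.141), np.float64(0.059), np.float64(0.058), np.float64(0.089), np.float64(0.137)]
```

```bash
python3 - <<'E'
from h import *
c=[.678,.2005]; p=tcp_for_foot([*c,.05],UP)
arm.movep([*c,.38],quat(UP,-.2)); print(arm.read_state()["clock"])
arm.move_linear(p.tolist(),max_speed=.15,stop_force=15)
print(arm.read_state()["tcp_pos"],p)
arm.grip(0.0); s=arm.read_state(); print(s["gripper_width"],s["grip_force"],s["clock"])
arm.grip(1.0); arm.movep(p.tolist(),quat(UP,1.37))
arm.grip(0.0); s=arm.read_state(); print(s["gripper_width"],s["grip_force"],s["clock"],s["force"])
f=grab("side"); cv2.imwrite("pics/side1.png",f["frame"][60:300,60:360][:,:,::-1].repeat(2,0).repeat(2,1))
E
```

```text
3.5167
[0.67843352 0.20070494 0.11512979] [0.678  0.2005 0.1142]
0.7067592688027476 29.97149278409779 5.9917
0.7078637868516456 29.999981364235282 8.6167 [-0.02543127 -0.14100608  0.24931989]
```

View pics/side1.png

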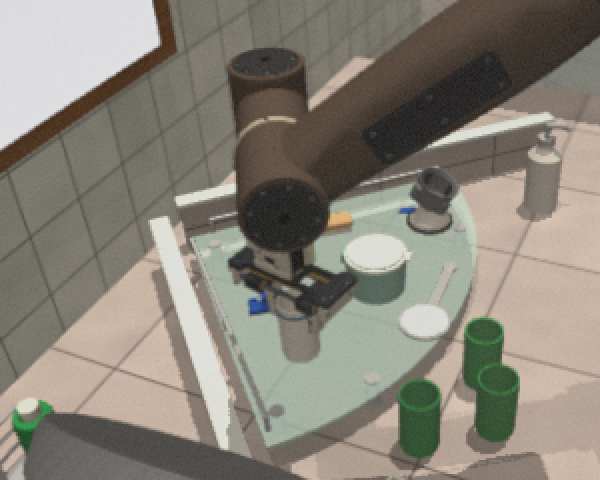

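The tumbler at about (300,320) in the crop is gripped upright near its rim (opening 62 mm, 30 N). Now I lift it, carry it over and align it above the mouth.

```bash
sed -i 's/g=.083/g=.084/' h.py; python3 - <<'E'
from h import *
n=axis(); fl=M-.042*n
p=np.array(arm.read_state()["tcp_pos"]); p[2]=.38; arm.move_linear(p.tolist(),max_speed=.2)
arm.movep(tcp_for_foot(fl+.16*n,n).tolist(),quat(n,1.37))
arm.move_linear(tcp_for_foot(fl+.055*n,n).tolist(),max_speed=.1,stop_force=15)
s=arm.read_state(); print(s["clock"],s["gripper_width"],s["force"],s["torque"],s["tcp_pos"],tcp_for_foot(fl+.055*n,n))
a=[]
for k,(u0,v0) in {"top":(286,135),"side":(236,112)}.items():
    f=grab(k); np.savez(k+"2.npz",**f); a.append(cv2.resize(f["frame"][v0:v0+80,u0:u0+80],(400,400),interpolation=cv2.INTER_CUBIC))
cv2.imwrite("pics/align.png",np.hstack(a)[:,:,::-1])
E
```

```text
13.0333 0.7027446131985071 [ 0.66482662  0.05837085 -3.01704333] [-9.63874393e-02  1.89795190e+00 -1.34702151e-03] [ 0.55832445 -0.21971578  0.21774546] [ 0.55805695 -0.21964108  0.21697327]
```

View pics/align.png

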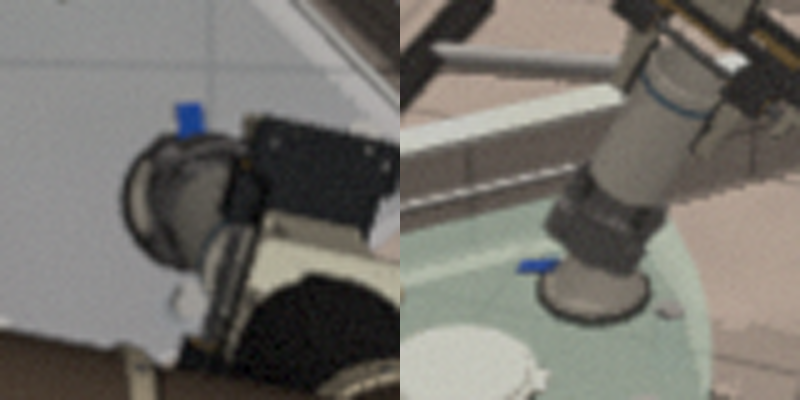

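In the side view the tumbler is collinear with the sleeve, its foot just above the mouth. I will descend to the grips, then twist down in small steps and correct sideways by force.

```bash
python3 - <<'E'
from h import *
n=axis(); fl=M-.042*n; f0=np.array(arm.read_state()["force"])
A=np.c_[np.cross([0,1,0],n)/np.linalg.norm(np.cross([0,1,0],n)),np.cross(n,np.cross([0,1,0],n))/np.linalg.norm(np.cross([0,1,0],n)),n]
def rep(tag):
    s=arm.read_state(); F=A.T@(np.array(s["force"])-f0); x=A.T@(np.array(s["tcp_pos"])-tcp_for_foot(fl,n)); t=np.array(s["torque"])
    print(tag,round(s["clock"],2),"F",F.round(1),"pos mm",(x*1e3).round(1),"T",(A.T@t).round(2),round(s["gripper_width"],3)); return F
off=np.zeros(2); rep("start")
for h in(.046,.041,.036):
    hit=arm.move_linear((tcp_for_foot(fl+h*n,n)+A[:,:2]@off).tolist(),max_speed=.03,stop_force=14)
    F=rep(f"{h} {hit}")
    if hit: break
    off+=np.clip(F[:2]*1e-4,-.001,.001)
E
```

```text
start 13.13 F [0. 0. 0.] pos mm [ 0.5 -0.1 55.7] T [-0.13  1.92 -0.04] 0.707
0.046 False 13.58 F [ 0.7 -0.2 -0.6] pos mm [-0.2  0.  45.7] T [-0.08  1.99 -0.03] 0.705
0.041 False 13.9 F [ 1.2 -0.3  0. ] pos mm [-0.2 -0.  40.7] T [-0.12  1.94 -0.02] 0.704
0.036 False 14.22 F [ 1.   0.  -0.3] pos mm [-0.  -0.  35.7] T [-0.06  1.98 -0.03] 0.71
```

```bash
cat > tw.py <<'E'
from h import *
n=axis(); fl=M-.042*n
f0=np.array([.66,.06,-3.0])
e=np.cross([0,1,0],n);e/=np.linalg.norm(e)
A=np.c_[e,np.cross(n,e),n]
def rep(tag):
    s=arm.read_state(); F=A.T@(np.array(s["force"])-f0); x=A.T@(np.array(s["tcp_pos"])-tcp_for_foot(fl,n)); t=np.array(s["torque"])
    print(tag,round(s["clock"],2),"F",F.round(1),"pos mm",(x*1e3).round(1),"T",(A.T@t).round(2),round(s["gripper_width"],3)); return F
def step(h,yaw,off,stop=28,v=.005):
    return arm.move_linear((tcp_for_foot(fl+h*n,n)+A[:,:2]@off).tolist(),frame=quat(n,yaw),max_speed=v,stop_force=stop)
E
python3 - <<'E'
from tw import *
off=np.zeros(2); sg=1
for h in np.arange(.032,.003,-.004):
    hit=step(h,1.37+.3*sg,off); F=rep(f"{h:.3f} {hit}"); sg=-sg
    if hit: break
    off+=np.clip(F[:2]*1e-4,-.001,.001)
np.save("off.npy",off)
E
```

```text
0.032 False 15.17 F [-0.6  0.4  0.2] pos mm [ 0.1 -0.  32.1] T [-0.15  1.95 -0.07] 0.704
0.028 False 16.12 F [0.1 0.4 0.8] pos mm [-0.  0. 28.] T [-0.06  1.89  0.01] 0.707
0.024 False 17.07 F [-2.  -2.5  2.3] pos mm [-0.5 -0.1 24. ] T [-1.21  2.85 -0.05] 0.709
0.020 False 18.02 F [-3.2 -1.4  7.4] pos mm [-0.1 -0.3 20.4] T [-1.07  3.   -0.07] 0.709
0.016 False 18.97 F [-4.1 -1.6  8.5] pos mm [-0.8 -0.5 16.5] T [-0.8   3.55  0.11] 0.706
0.012 False 19.93 F [-2.9 -1.5  9.5] pos mm [-0.3 -0.5 12.8] T [-0.5   2.91 -0.02] 0.703
0.008 False 20.88 F [-2.9 -0.8  9.4] pos mm [-0.9 -0.6  8.7] T [-0.35  3.14  0.14] 0.702
0.004 False 21.82 F [-2.6 -0.4 10.1] pos mm [-0.4 -0.7  4.9] T [-0.2   2.66  0.22] 0.706
```

```bash
python3 - <<'E'
from tw import *
off=np.load("off.npy"); sg=1
for h in np.arange(.002,-.009,-.002):
    hit=step(h,1.37+.2*sg,off,stop=18,v=.004); F=rep(f"{h:.3f} {hit}"); sg=-sg
    if hit or F[2]>26: break
np.save("off.npy",off)
E
```

```text
0.002 False 22.48 F [-3.   0.6  9.8] pos mm [-0.9 -0.7  2.8] T [-0.16  2.76  0.59] 0.71
0.000 False 23.13 F [-1.3  0.3  9.2] pos mm [-0.4 -0.7  0.8] T [-0.11  2.27 -0.57] 0.703
-0.002 False 23.78 F [-3.8  2.6 13.3] pos mm [-1.  -0.6 -1. ] T [0.46 3.15 0.46] 0.702
-0.004 True 24.25 F [0.5 1.1 9.2] pos mm [-0.6 -0.8 -1.3] T [ 0.18  1.56 -0.91] 0.705
```

```bash
python3 - <<'E'
from tw import *
off=np.load("off.npy")
hit=step(-.006,1.37+.1,off,stop=25,v=.005); rep(f"press {hit}")
arm.wait(.3); rep("rest")
arm.grip(1.0); arm.wait(.3); rep("open")
s=arm.read_state(); p=np.array(s["tcp_pos"])
arm.move_linear((p+.1*n).tolist(),max_speed=.08,stop_force=15); rep("up")
arm.move_linear((p+.16*n+np.array([-.05,0,.05])).tolist())
q=arm.read_state()["joint_pos"]; q=list(q); q[0]-=.9; arm.move_joints(q); rep("away")
a=[]
for k,(u0,v0) in {"top":(286,135),"side":(236,112)}.items():
    f=grab(k); np.savez(k+"3.npz",**f); a.append(cv2.resize(f["frame"][v0:v0+80,u0:u0+80],(400,400),interpolation=cv2.INTER_CUBIC))
cv2.imwrite("pics/end.png",np.hstack(a)[:,:,::-1])
E
```

```text
press True 24.82 F [0.1 0.3 6.8] pos mm [-0.8 -1.  -2.1] T [ 0.07  1.6  -0.05] 0.71
rest 25.12 F [2.3 1.4 8. ] pos mm [-0.9 -1.  -2.1] T [0.32 1.01 0.04] 0.705
open 26.1 F [0.7 0.2 1.8] pos mm [-3.1 -1.1 -2.9] T [-0.06  1.45 -0.04] 1.0
up 27.5 F [0.4 0.8 3.2] pos mm [-3.5 -1.  96.5] T [-0.09  1.46 -0.01] 1.003
away 30.12 F [ 0.6 -0.3  3.4] pos mm [-345.1 -270.7  379.1] T [ 0.9   0.95 -0.41] 1.001
```

View pics/end.png

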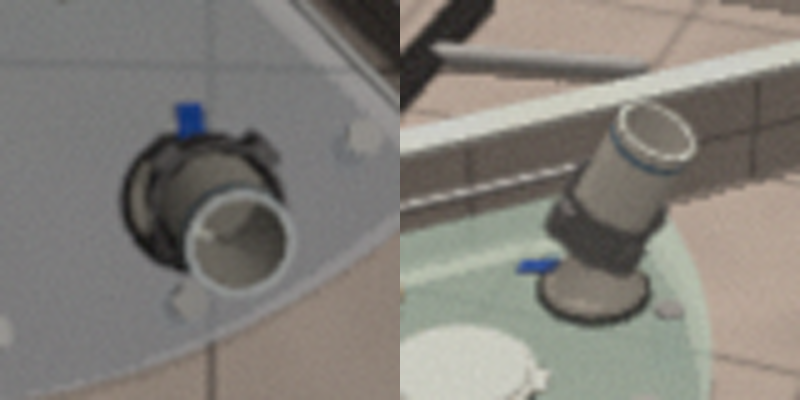

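```bash
python3 - <<'E'
from tw import *
t=np.load("top3.npz");s=np.load("side3.npz")
o1,d1=rays(t,[[334,183.4]]);o2,d2=rays(s,[[287.2,138.2]]);d1,d2=d1[0],d2[0]
k=np.linalg.lstsq(np.c_[d1,-d2],o2-o1,rcond=None)[0]; a,b=o1+k[0]*d1,o2+k[1]*d2
print("gap",np.linalg.norm(a-b),"rim",(a+b)/2,"expected",fl+.11*n,"in sleeve axes",A.T@((a+b)/2-fl))
E
```

```text
gap 0.0031338050153352703 rim [ 0.56242484 -0.22083172  0.20415528] expected [ 0.56235387 -0.21929659  0.20772893] in sleeve axes [-0.00144196 -0.00164471  0.10678312]
```

The end picture shows the tumbler seated and leaning with the sleeve. Its triangulated rim is at 107 mm along the axis (110 mm expected, within camera error), so it is not sitting high. I am handing in.

```bash
python3 -c "
from rig import arm
print(arm.close_job())"
```

```text
the job is handed in; nothing more can be done
None
```

The tumbler was twisted down through the grips until the arm met the sleeve floor, then released, and I handed the job in at about 30 s of the 48 s; the verdict was not shown, and I did not re-measure the other toiletries.

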